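# Lift a boiled egg out of the egg cooker with the egg tongs

## Robot

A 6-joint arm with a two-finger parallel gripper is mounted at the origin on a cart in front of the work surface, level with it; the furniture and walls round the work are solid. World frame = base frame: x ahead of the robot, y to its left, z up, the work surface at z = 0. Lengths are in mm, angles in rad, forces in N, time in s.
With the tool pointing down it reaches from about 425 to 950 mm from the base axis. Payload 3.5 kg.
Tool frame: the origin (TCP) lies midway between the tips of the shut fingers; the grasp point (between the pads) lies grasp_offset behind it (grasp_offset is the distance from the TCP to the grasp point, in mm); z points along the fingers, y is the line along which they close (so a half turn about z gives the same grasp; the last joint's range is limited). The gripper opens to 85 mm and grips with 20 to 120 N. Pads are 22 mm wide; open, the fingers measure 114 mm over their backs; the gripper's body (76 mm by 85 mm) begins 54 mm behind the grasp point. The pads swing forward as they close: fully open they stand 13 mm farther back than shut.
Start: joints at [1.04, 0.286, 1.577, -0, 1.279, -0.15], TCP at [250.836, 626.648, 231.325] pointing down, gripper open.
Joint ranges: [-2.77, 2.77], [-0.9, 2.22], [0.21, 2.48], [-1.53, 4.67], [0.24, 2.81], [-2.84, 2.84]. Speed limits (rad/s): [2.79, 2.79, 3.14, 3.14, 3.14, 3.14].

## Interface

Orientations are given as a unit quaternion [w, x, y, z].
In Python, from station import * gives the robot as it stands.
- The arm moves only by the tool move_arm, never from a script. Its argument "rows" is a list of rows, each a list of 3 entries, a list of its own where there are three numbers: the shift along the world's x, y, z in mm, then the turn, a rotation vector about the world's x, y, z in rad, then the closure, from 0 (fully open) to 1 (shut). A call has 1 to 12 rows; each row is the pose to reach, as a shift and turn from the pose commanded when the call began; what a row does not reach only later rows make up. A row lasts 1/8 s, in which the tool goes at most 62.5 mm and 10.7 degrees, less where a joint would pass 70% of its speed; a pose out of reach is approached as far as the arm can. A call with a gripper value outside its range is refused whole. The fingers move at their own pace and stop on an object; "newtons" is the grip in N (left out, the last holds). Time passes only in rows, so rows that repeat a pose let the fingers close. It gives the time, the measured TCP pose, the force, the opening and the grip force at its end, in the units of the state.
- read_state(): the state, without advancing time (a new reading comes with each control period).
- get_image(name): name is "scene" or "top" or "wrist"; returns a dict with "frame" (420x560x3 uint8, red, green, blue), "depth" (420x560 float32, mm along the optical axis (not along the pixel's ray), 0 where there is no reading), "fov_y" (degrees; the focal length in pixels is half the picture's height over the tangent of half this angle, whatever the lens; pixels are square), "cx", "cy" (the principal point, pixels), "world_to_cam" (4x4, takes a point from world to camera coordinates). Camera axes: x right, y down, z forward; pixel columns grow to the right and rows downward; lengths in mm; the calibration is good to about 2 mm. A picture is of the moment at which its call begins.
- hand_in(): hands the job in; it is judged then, once.
The state is a dict: "clock": time; "joints": joint angles; "dq": joint speeds; "joint_torque": joint torques, N m; "tcp_pos": TCP position; "tool_rot": TCP orientation; "wrist_force": force on the tool from outside, world axes, zero at the start; "moment": the same for the moment, N m; "width": opening from 0.0 (shut) to 1.0 (fully open); "grip_force": force on a finger pad.
Only numpy, scipy, OpenCV 4.12 (cv2) and the standard library are available. Lean on these libraries where they do the work, as an engineer would, in place of code of your own. Each camera call takes 0.05 s, during which the arm holds its last target. There are 200 camera calls.

## Task

The eggs in the egg cooker are done: take off the clear lid by its knob and set it rim down on the front right ring of the cold hob. Then pick up the steel egg tongs, close them round the egg nearest you (not with the fingers on the egg), lift it straight out and hold it still in the tongs above the cooker, well clear of its cup and of the other two eggs, so that the water drips back in. Finish holding it there; leave the other eggs in their cups and everything else where it stands.

Things in the scene. Friction and masses are not known exactly. Their poses are not given: they have to be found in the camera images.
- egg_cooker: Round white egg cooker, 150 mm across, fixed. Origin: centre of its underside, z up; -x is the side with the switch, roughly toward the robot. Rim 49 mm high. On its plate (44 mm high) stand three steel egg cups, 36 mm across, rims 56 mm high, 34 mm from the centre: at (-34, 0) mm egg_front, at (17, 29) egg_left, at (17, -29) egg_right.
- lid: Clear round plastic lid over the eggs, 131 mm across, 111 mm tall with its knob, about 0.14 kg, loose. Origin: centre of its rim plane (underside), z up. It stands on the cooker's plate (44 mm high) inside the cooker's rim with about 3 mm play all round; raise it at least 70 mm to clear the eggs.
- lid_knob (a point): Centre of the lid's round black knob (34 mm across, 18 mm thick), 102 mm above the lid's rim plane. Grip it from above in any yaw.
- hob_ring (a point): Middle of the front right ring of the glass hob (its surface is 6 mm above the worktop), where the lid goes. Fixed; the glass is free within 95 mm of this point.
- egg_front: The brown egg in the cup nearest the robot: 57 mm long, 44 mm across, about 60 g, standing small end down. Origin: its lower end, 46 mm above the worktop at the start; z along the egg, upward.
- egg_front_mid (a point): Point on that egg's axis 34 mm above its lower end (80 mm above the worktop at the start), about where it is thickest: bring the middle of the tongs' loops here.
- egg_left: Second egg, same size, in the far left cup; stays. Origin: its lower end.
- egg_right: Third egg, same size, in the far right cup; stays. Origin: its lower end.
- tongs: Steel egg tongs, 0.12 kg, lying on edge on the worktop right of the cooker, so that they open and close horizontally. Origin: on the underside, midway between the arms where they are gripped, near the balance point; x points to the jaws, z up, the arms close along y. Hinge 110 mm behind, hanging ring to 138 mm, loops' ends 120 mm ahead. Arms: 3 mm strips standing 22 mm high.
- tongs_grip (a point): Where to grip from above, across both arms: 11 mm above the underside. Open, the arms are 57 mm over their outer faces here. The spring resists with about 7 N at first, 10 N on the egg. Squeezed to a grip width of 50 mm the tongs are held securely and still gape 67 mm; they shut on the egg at about 35 mm.
- tongs_jaws (a point): Midway between the two jaw loops, 105 mm ahead of the tongs' origin and 15 mm above their underside. Each loop is an upright ring of 4 mm wire, 29 mm across; open, 81 mm clear between them; 1 mm less grip width closes them by 1.95 mm.
- tong_left (a joint): How far the left arm is closed (rad): 0 open, about 0.1 shut on an egg, 0.19 at most. The right arm moves as its mirror image.
- pepper_mill: Bystander, stays where it is: wooden pepper mill, 58 mm across, 170 mm tall. Origin: centre of its underside.
- mug: Bystander, stays where it is: white mug with small blue sprigs, 98 mm tall. Origin: centre of its underside.
- saucer: Bystander, stays where it is: round red spoon rest, 116 mm across, 14 mm high. Origin: centre of its underside.
- teaspoon: Bystander, stays where it is: teaspoon, 139 mm long, lying on the worktop. Origin: centre of its underside.
- salt: Bystander, stays where it is: small spice jar, 42 mm across, 96 mm tall. Origin: centre of its underside.
- tea_box: Bystander, stays where it is: small cardboard tea box, 50 x 73 mm, 112 mm tall. Origin: centre of its underside.

How it is judged:
By the outcome, as a careful person would: the job done as asked, in the order asked, and still so for the second after the job is handed in, while the arm keeps its last pose, push and grip.
It also fails if it takes over 58 s, if anything falls off the work surface, if the arm or the gripper's body presses on something with over 40 N, if the wrist force passes 120 N, or if a joint passes its speed limit or range.

## Working session

There is one attempt and no reset: what is moved stays moved. The work goes in short steps, Python scripts to look and compute and a tool call to move; the robot and the scene stay as the last step left them, time stands still between calls to the robot, and variables do not carry over. Pictures are saved under pics/ and viewed, at most 10 in all, crops included, and the job is handed in when it is done.

Besides the shell and the picture viewer there is one more tool, called after "Request:" by a JSON object that holds its "op" and its "data", one argument or row to a line. move_arm: Moves the arm, as the interface text tells. Its arguments: {"type":"object","properties":{"rows":{"type":"array"},"newtons":{"type":"number"}},"required":["rows"]}

```bash
mkdir -p pics; cat > h.py <<'E'
from station import *
import numpy as np, cv2
def cam(n):
    d=get_image(n); d['f']=d['frame'].shape[0]/2/np.tan(np.radians(d['fov_y'])/2); return d
def save(d,fn): cv2.imwrite('pics/'+fn,d['frame'][:,:,::-1])
def ray(d,u,v,z):
    T=np.array(d['world_to_cam']);R=T[:3,:3];c=-R.T@T[:3,3]
    r=R.T@np.array([(u-d['cx'])/d['f'],(v-d['cy'])/d['f'],1]); return c+r*(z-c[2])/r[2]
def cloud(d):
    T=np.array(d['world_to_cam']);h,w=d['depth'].shape;v,u=np.mgrid[:h,:w];z=d['depth']
    p=np.stack([(u-d['cx'])/d['f']*z,(v-d['cy'])/d['f']*z,z],-1)
    return (p-T[:3,3])@T[:3,:3]
E
python3 - <<'E'
from h import *
s=read_state();print({k:np.round(v,3) for k,v in s.items()}, globals().get('grasp_offset'))
a=cam('top');b=cam('scene');
cv2.imwrite('pics/top.png',a['frame'][:,:,::-1]);cv2.imwrite('pics/scene.png',b['frame'][:,:,::-1])
np.savez('a.npz',**{k:v for k,v in a.items()});np.savez('b.npz',**{k:v for k,v in b.items()})
T=np.array(a['world_to_cam']);print(T.round(3),a['f'])
E
```

```text
{'clock': np.float64(0.0), 'joints': array([ 1.04 ,  0.287,  1.578, -0.   ,  1.279, -0.15 ]), 'dq': array([-0.001, -0.   ,  0.002, -0.001, -0.001, -0.001]), 'joint_torque': array([ 1.0000e-03, -4.0599e+01, -2.9262e+01, -0.0000e+00,  6.0000e-03,
       -0.0000e+00]), 'tcp_pos': array([250.496, 626.073, 229.928]), 'tool_rot': array([-0.   ,  0.189,  0.982, -0.001]), 'wrist_force': array([0.293, 0.562, 0.686]), 'moment': array([0.01 , 0.002, 0.018]), 'grip_force': np.float64(0.0), 'width': np.float64(0.995)} 18.700000000000003
[[ 2.000000e-02 -1.000000e+00 -9.000000e-03 -1.253310e+02]
 [-9.990000e-01 -1.900000e-02 -3.400000e-02  5.663990e+02]
 [ 3.400000e-02  9.000000e-03 -9.990000e-01  1.204679e+03]
 [ 0.000000e+00  0.000000e+00  0.000000e+00  1.000000e+00]] 429.62015945239915
```

View pics/top.png

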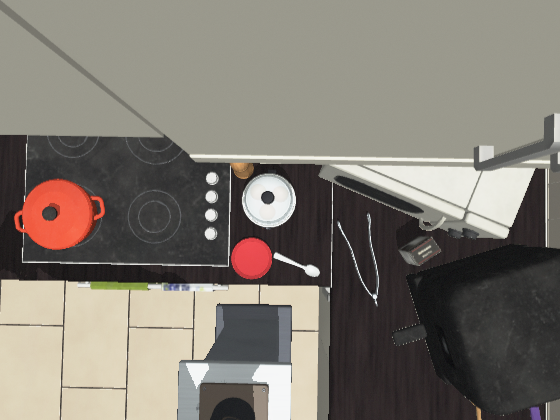

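View pics/scene.png

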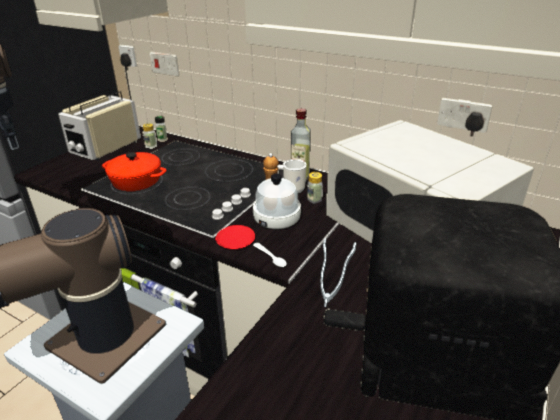

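The top view shows the black knob at about (268,197), the front right ring at (153,215), and the tongs with jaw ends at (338,222) and (368,214) and hinge at about (375,297). The tea box is at (420,248), with the black toaster-like appliance and the microwave to the right of the tongs.

```bash
python3 - <<'E'
from h import *
a=dict(np.load('a.npz'));b=dict(np.load('b.npz'))
im=a['frame'].astype(int);P=cloud(a);g=im.sum(2)
m=np.zeros(g.shape,np.uint8);m[185:210,255:282]=(g[185:210,255:282]<200)
n,l,st,c=cv2.connectedComponentsWithStats(m);print(st[1:],c[1:])
k=max(range(1,n),key=lambda i:st[i,4]);print('knob',ray(a,*c[k],155).round(), P[int(c[k][1]),int(c[k][0])].round())
bl=np.zeros(g.shape,np.uint8);bl[165:235,235:300]=(g[165:235,235:300]>330)
n,l,st,c=cv2.connectedComponentsWithStats(bl);k=max(range(1,n),key=lambda i:st[i,4]);x,y,w,h=st[k,:4];print('cooker bbox',st[k],ray(a,x+w/2-.5,y+h/2-.5,40).round())
print('ring',ray(a,153.5,216,6).round())
sub=cv2.GaussianBlur(a['frame'][180:255,120:190],(3,3),0);cv2.imwrite('pics/crop.png',cv2.hconcat([cv2.resize(a['frame'][175:255,110:190,::-1],(480,480),interpolation=2)]))
t=np.zeros(g.shape,np.uint8);t[205:310,334:384]=(g[205:310,334:384]>250)
n,l,st,c=cv2.connectedComponentsWithStats(t);print(st[1:])
for v in range(208,310,6):
    u=np.where(t[v])[0]
    if len(u): print(v,u.min(),u.max(),[ray(a,q,v,z).round()[:2].tolist() for q,z in((u.min(),22),(u.max(),22))])
# obstacles: heights map
for (u,v) in [(420,240),(415,275),(425,300),(335,175),(400,200),(450,215),(400,335),(500,233),(340,160),(268,160),(240,170),(212,178),(60,210),(150,140)]: print((u,v),P[v,u].round())
E
```

```text
[[261 191  13  12  93]] [[266.90322581 196.06451613]]
knob [611. -88. 155.] [611. -86. 159.]
cooker bbox [ 242  174   54   55 2155] [607. -89.  40.]
ring [560. 238.   6.]
[[337 213  42  93 378]]
214 367 369 [[577.0, -364.0], [577.0, -370.0]]
220 368 370 [[560.0, -367.0], [560.0, -373.0]]
226 338 370 [[542.0, -284.0], [544.0, -373.0]]
232 342 370 [[525.0, -295.0], [527.0, -373.0]]
238 345 370 [[509.0, -304.0], [510.0, -373.0]]
244 348 371 [[492.0, -312.0], [493.0, -376.0]]
250 351 372 [[476.0, -321.0], [477.0, -379.0]]
256 352 374 [[459.0, -324.0], [460.0, -385.0]]
262 354 375 [[443.0, -330.0], [444.0, -388.0]]
268 356 376 [[426.0, -335.0], [427.0, -391.0]]
274 358 377 [[410.0, -341.0], [411.0, -394.0]]
280 361 378 [[393.0, -350.0], [394.0, -397.0]]
286 364 378 [[377.0, -358.0], [378.0, -397.0]]
292 368 377 [[360.0, -370.0], [361.0, -394.0]]
298 373 376 [[344.0, -384.0], [344.0, -392.0]]
304 376 377 [[328.0, -392.0], [328.0, -395.0]]
(420, 240) [ 508. -494.   77.]
(415, 275) [ 414. -486.   65.]
(425, 300) [ 364. -479.  167.]
(335, 175) [ 667. -257.  157.]
(400, 200) [ 604. -405.  205.]
(450, 215) [ 569. -506.  250.]
(400, 335) [ 256. -446.   70.]
(500, 233) [ 530. -615.  255.]
(340, 160) [ 636. -213.  572.]
(268, 160) [ 635. -103.  560.]
(240, 170) [677. -18. 141.]
(212, 178) [669.  71.  28.]
(60, 210) [569. 462.  90.]
(150, 140) [777. 255.   4.]
```

View pics/crop.png

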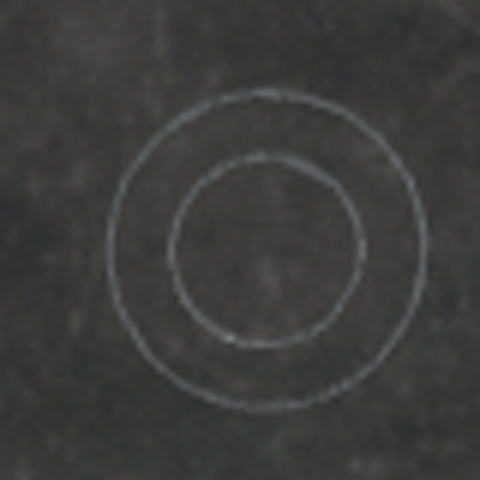

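The crop shows the ring's centre at about (267,249), which is roughly (560,237) in world coordinates. The knob is at about (611,-88). The tongs' origin is at about (460,-354) with a yaw of about 0.29.

Request:
{"op": "move_arm", "data": {
  "rows": [
    [[60, -119, 0], [0, 0, -0.18], 0],
    [[90, -178, 0], [0, 0, -0.36], 0],
    [[120, -237, 0], [0, 0, -0.54], 0],
    [[147, -290, 0], [0, 0, -0.72], 0],
    [[174, -344, 0], [0, 0, -0.9], 0],
    [[201, -397, 0], [0, 0, -1.08], 0],
    [[228, -450, 0], [0, 0, -1.26], 0],
    [[255, -503, 0], [0, 0, -1.4], 0],
    [[282, -557, 0], [0, 0, -1.5], 0],
    [[309, -610, 0], [0, 0, -1.5], 0],
    [[336, -664, 0], [0, 0, -1.5], 0],
    [[360, -714, 0], [0, 0, -1.5], 0]
  ],
  "newtons": 40
}}

```text
clock: 1.6
tcp_pos: [589.3, -44.7, 230.9]
tool_rot: [-0.0, 0.808, 0.589, -0.0]
wrist_force: [0.6, 0.2, 0.1]
width: 1.003
grip_force: 0.0
```

```bash
python3 - <<'E'
from h import *
s=read_state();print(s['clock'],s['tcp_pos'].round(1) if hasattr(s['tcp_pos'],'round') else s['tcp_pos'],s['tool_rot'],s['joints'])
a=cam('wrist');save(a,'w1.png');T=np.array(a['world_to_cam']);print(T.round(3),a['f'])
g=a['frame'].astype(int).sum(2);np.savez('w1.npz',**a)
E
```

```text
1.6 [589.3 -44.7 230.9] [-2.96207125e-04  8.07871322e-01  5.89358834e-01 -5.92885290e-05] [-2.47418558e-01  1.03809166e-01  1.78901718e+00  3.02812603e-04
  1.24929781e+00  6.27520159e-02]
[[ 9.53000e-01 -3.04000e-01 -1.00000e-03 -5.74438e+02]
 [-2.90000e-01 -9.09000e-01  3.01000e-01  9.12440e+01]
 [-9.20000e-02 -2.86000e-01 -9.54000e-01  4.21608e+02]
 [ 0.00000e+00  0.00000e+00  0.00000e+00  1.00000e+00]] 373.9262939611606
```

View pics/w1.png

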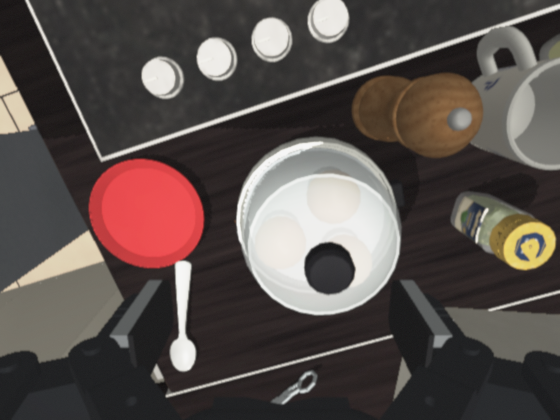

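The wrist view shows the knob at (329,268). The three eggs are visible through the lid: front (278,240), left (333,195) and right (350,258). The pepper mill is top right.

```bash
python3 - <<'E'
from h import *
a=dict(np.load('w1.npz'));g=a['frame'].astype(int).sum(2)
m=np.zeros(g.shape,np.uint8);m[235:300,300:360]=g[235:300,300:360]<150
n,l,st,c=cv2.connectedComponentsWithStats(m);k=1+np.argmax(st[1:,4]);print(st[k],c[k]);print('knob',ray(a,*c[k],150).round(1))
P=cloud(a);print(P[int(c[k][1]),int(c[k][0])].round())
for n,u,v in(('f',278,240),('l',333,195),('r',350,258)): print(n,ray(a,u,v,95).round())
print('mill',P[120,458].round());s=read_state();print(s['tcp_pos'],s['clock'])
E
```

```text
[305 243  49  50 766] [326.81853786 260.14229765]
knob [609.7 -79.3 150. ]
[609. -77. 154.]
f [576. -77.  95.]
l [628. -54.  95.]
r [ 627. -110.   95.]
mill [698. -12. 171.]
[591.88319552 -51.55088592 230.83911925] 1.65
```

Request:
{"op": "move_arm", "data": {
  "rows": [
    [[0, 1, -30], [0, 0, 0], 0.2],
    [[0, 1, -60], [0, 0, 0], 0.2],
    [[0, 1, -80], [0, 0, 0], 0.2],
    [[0, 1, -92], [0, 0, 0], 0.2],
    [[0, 1, -102], [0, 0, 0], 0.2],
    [[0, 1, -102], [0, 0, 0], 0.2]
  ]
}}

```text
clock: 2.4
tcp_pos: [588.8, -41.6, 129.1]
tool_rot: [-0.0, 0.808, 0.59, -0.0]
wrist_force: [-0.3, 0.1, 0.1]
width: 0.801
grip_force: 0.0
```

Request:
{"op": "move_arm", "data": {
  "rows": [
    [[0, 0, 0], [0, 0, 0], 0.5],
    [[0, 0, 0], [0, 0, 0], 0.8],
    [[0, 0, 0], [0, 0, 0], 1],
    [[0, 0, 0], [0, 0, 0], 1],
    [[0, 0, 0], [0, 0, 0], 1],
    [[0, 0, 0], [0, 0, 0], 1]
  ],
  "newtons": 40
}}

```text
clock: 3.15
tcp_pos: [588.9, -41.8, 129.3]
tool_rot: [-0.0, 0.808, 0.589, -0.0]
wrist_force: [0.3, 0.4, 0.0]
width: 0.003
grip_force: 0.0
```

Request:
{"op": "move_arm", "data": {
  "rows": [
    [[0, 0, 30], [0, 0, 0], 0.6],
    [[0, 0, 70], [0, 0, 0], 0.2],
    [[11, -22, 70], [0, 0, 0], 0.2],
    [[21, -44, 70], [0, 0, 0], 0.2],
    [[21, -44, 70], [0, 0, 0], 0.2],
    [[21, -44, 70], [0, 0, 0], 0.2],
    [[21, -44, 70], [0, 0, 0], 0.2]
  ]
}}

```text
clock: 4.03
tcp_pos: [609.4, -85.4, 198.3]
tool_rot: [-0.001, 0.808, 0.59, -0.0]
wrist_force: [0.3, -0.3, -0.4]
width: 0.802
grip_force: 0.0
```

```bash
python3 - <<'E'
from h import *
s=read_state();print(s['clock'],s['tcp_pos'])
a=cam('wrist');g=a['frame'].astype(int).sum(2);np.savez('w2.npz',**a)
T=np.array(a['world_to_cam']);p=T@np.array([610,-86,155,1]);u,v=int(p[0]/p[2]*a['f']+a['cx']),int(p[1]/p[2]*a['f']+a['cy']);print(u,v,a['frame'].shape)
R=60;m=np.zeros(g.shape,np.uint8);m[v-R:v+R,u-R:u+R]=g[v-R:v+R,u-R:u+R]<150
n,l,st,c=cv2.connectedComponentsWithStats(m);k=1+np.argmax(st[1:,4]);x,y,w,h=st[k,:4];print(st[k],c[k],'knob',ray(a,x+w/2-.5,y+h/2-.5,150).round(1))
P=cloud(a);q=P[v-R:v+R,u-R:u+R].reshape(-1,3);q=q[(q[:,2]>149)&(q[:,2]<162)];print(len(q),(q.min(0)+q.max(0))/2,np.median(q,0))
E
```

```text
4.025 [609.4035175  -85.44013391 198.32388395]
282 244 (420, 560, 3)
[ 255  212   57   59 1353] [281.3932003  231.52993348] knob [610.3 -85.9 150. ]
2676 [609.25983228 -88.200752   153.00331605] [609.85764927 -85.98415872 154.44793069]
```

Knob confirmed at (610,-86).

Request:
{"op": "move_arm", "data": {
  "rows": [
    [[1, 0, -30], [0, 0, 0], 0.2],
    [[1, 0, -50], [0, 0, 0], 0.2],
    [[1, 0, -62], [0, 0, 0], 0.2],
    [[1, 0, -70], [0, 0, 0], 0.2],
    [[1, 0, -70], [0, 0, 0], 0.5],
    [[1, 0, -70], [0, 0, 0], 1],
    [[1, 0, -70], [0, 0, 0], 1],
    [[1, 0, -70], [0, 0, 0], 1],
    [[1, 0, -70], [0, 0, 0], 1]
  ],
  "newtons": 40
}}

```text
clock: 5.2
tcp_pos: [611.4, -86.0, 130.2]
tool_rot: [0.001, 0.808, 0.589, 0.0]
wrist_force: [-1.7, 0.1, 1.4]
width: 0.381
grip_force: 39.9
```

Request:
{"op": "move_arm", "data": {
  "rows": [
    [[0, 0, 15], [0, 0, 0], 1],
    [[0, 0, 40], [0, 0, 0], 1],
    [[0, 0, 70], [0, 0, 0], 1],
    [[0, 0, 95], [0, 0, 0], 1],
    [[-15, 0, 100], [0, 0, 0], 1],
    [[-40, 10, 100], [0, 0, 0], 1],
    [[-55, 45, 100], [0, 0, 0], 1],
    [[-55, 90, 100], [0, 0, 0], 1],
    [[-53, 140, 100], [0, 0, 0], 1],
    [[-51, 190, 100], [0, 0, 0], 1],
    [[-51, 235, 100], [0, 0, 0], 1],
    [[-51, 275, 100], [0, 0, 0], 1]
  ]
}}

```text
clock: 6.7
tcp_pos: [558.1, 190.4, 227.8]
tool_rot: [-0.001, 0.808, 0.59, -0.001]
wrist_force: [0.7, -0.4, -1.3]
width: 0.383
grip_force: 40.1
```

Request:
{"op": "move_arm", "data": {
  "rows": [
    [[1, 30, 0], [0, 0, 0], 1],
    [[1, 46, -20], [0, 0, 0], 1],
    [[1, 46, -50], [0, 0, 0], 1],
    [[1, 46, -80], [0, 0, 0], 1],
    [[1, 46, -105], [0, 0, 0], 1],
    [[1, 46, -120], [0, 0, 0], 1],
    [[1, 46, -128], [0, 0, 0], 1],
    [[1, 46, -130], [0, 0, 0], 1],
    [[1, 46, -130], [0, 0, 0], 1]
  ]
}}

```text
clock: 7.82
tcp_pos: [561.5, 235.3, 100.2]
tool_rot: [0.0, 0.808, 0.589, 0.001]
wrist_force: [0.8, -0.1, -1.7]
width: 0.381
grip_force: 40.1
```

Request:
{"op": "move_arm", "data": {
  "rows": [
    [[-1, 1, -3], [0, 0, 0], 1],
    [[-1, 1, -5], [0, 0, 0], 1],
    [[-1, 1, -7], [0, 0, 0], 1],
    [[-1, 1, -8], [0, 0, 0], 1],
    [[-1, 1, -8], [0, 0, 0], 1]
  ]
}}

```text
clock: 8.45
tcp_pos: [560.1, 236.4, 92.3]
tool_rot: [-0.0, 0.808, 0.59, 0.0]
wrist_force: [-2.3, -0.3, 3.7]
width: 0.383
grip_force: 40.6
```

Request:
{"op": "move_arm", "data": {
  "rows": [
    [[0, 0, 0], [0, 0, 0], 0.5],
    [[0, 0, 0], [0, 0, 0], 0.2],
    [[0, 0, 0], [0, 0, 0], 0.2],
    [[0, 0, 0], [0, 0, 0], 0.2],
    [[0, 0, 20], [0, 0, 0], 0.2],
    [[0, 0, 50], [0, 0, 0], 0.2],
    [[0, 0, 90], [0, 0, 0], 0.2],
    [[0, 0, 130], [0, 0, 0], 0]
  ]
}}

```text
clock: 9.45
tcp_pos: [560.1, 236.2, 224.2]
tool_rot: [0.0, 0.808, 0.589, 0.001]
wrist_force: [-0.2, -0.1, -0.0]
width: 0.982
grip_force: 0.0
```

Request:
{"op": "move_arm", "data": {
  "rows": [
    [[-15, -45, 10], [0, 0, -0.1], 0],
    [[-35, -95, 10], [0, 0, -0.2], 0],
    [[-50, -145, 10], [0, 0, -0.3], 0],
    [[-60, -195, 10], [0, 0, -0.4], 0],
    [[-70, -245, 10], [0, 0, -0.5], 0],
    [[-80, -295, 10], [0, 0, -0.6], 0],
    [[-85, -345, 10], [0, 0, -0.7], 0],
    [[-90, -395, 10], [0, 0, -0.8], 0],
    [[-95, -445, 10], [0, 0, -0.9], 0],
    [[-100, -495, 10], [0, 0, -0.97], 0],
    [[-100, -545, 10], [0, 0, -0.97], 0],
    [[-100, -590, 10], [0, 0, -0.97], 0]
  ]
}}

```text
clock: 10.95
tcp_pos: [459.9, -355.9, 233.3]
tool_rot: [0.001, 0.99, 0.144, 0.001]
wrist_force: [0.0, 0.3, 0.3]
width: 0.999
grip_force: 0.0
```

```bash
python3 - <<'E'
from h import *
s=read_state();print(s['clock'],s['tcp_pos'],s['tool_rot'],s['joints'])
a=cam('wrist');save(a,'w3.png');np.savez('w3.npz',**a)
b=cam('top');np.savez('t3.npz',**b);save(b,'t3.png')
E
```

```text
10.95 [ 459.85570256 -355.94869007  233.28982606] [1.06446414e-03 9.89505410e-01 1.44489808e-01 7.78162255e-04] [-8.33150135e-01  7.90101116e-02  1.81120042e+00  1.07297389e-04
  1.24874695e+00  4.47617411e-01]
```

View pics/w3.png

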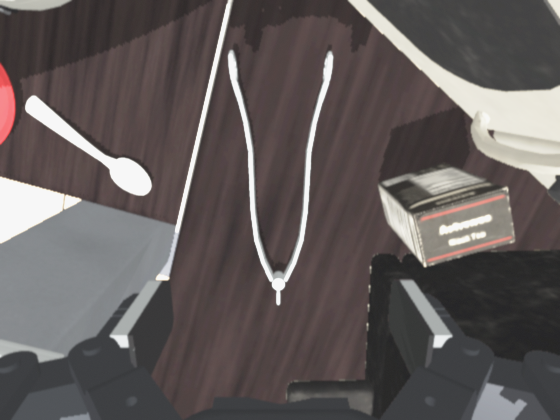

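View pics/t3.png

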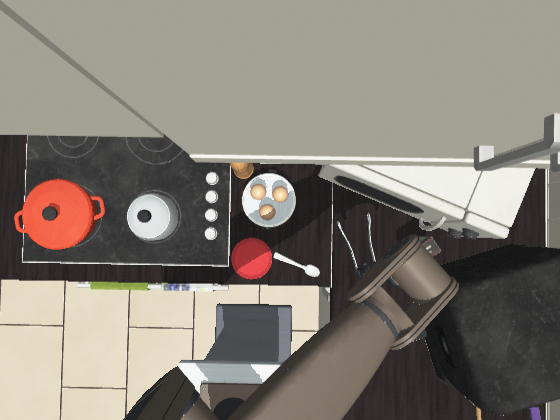

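The wrist view shows the tongs' jaw ends at (233,58) and (328,58), with the hinge at (278,284). In the top view the lid sits on the front right ring, and the eggs are at (258,191), (280,194) and (267,211), the last being the front egg.

```bash
cat > tg.py <<'E'
from h import *
E
python3 - <<'E'
from h import *
a=dict(np.load('w3.npz'));f=a['frame'].astype(int);g=f.min(2)
m=np.zeros(g.shape,np.uint8);m[45:306,226:338]=g[45:306,226:338]>130
n,l,st,c=cv2.connectedComponentsWithStats(m);k=1+np.argmax(st[1:,4]);print(st[k]);L=(l==k)
mid=[]
for v in range(60,305,12):
    u=np.where(m[v])[0]
    if len(u)<2: continue
    p,q=ray(a,u.min(),v,22),ray(a,u.max(),v,22);mid.append((p+q)/2);print(v,u.min(),u.max(),p[:2].round(),q[:2].round(),mid[-1][:2].round(1),np.hypot(*(p-q)[:2]).round(1))
x,y,w,h=st[k,:4];e=np.where(m[y+h-1])[0].mean();print('ring end',ray(a,e,y+h-1,11).round(1),'tips',ray(a,233,50,25).round(1),ray(a,328,52,25).round(1))
M=np.array(mid)[:,:2];vx,vy,x0,y0=cv2.fitLine(M.astype(np.float32),cv2.DIST_HUBER,0,.01,.01).ravel();print('axis yaw',np.arctan2(vy,vx),x0,y0)
q=read_state()['tool_rot'];from scipy.spatial.transform import Rotation as R
print('tool y',R.from_quat(q[[1,2,3,0]] if not isinstance(q,list) else [q[1],q[2],q[3],q[0]]).as_matrix()[:,1])
t=dict(np.load('t3.npz'));hsv=cv2.cvtColor(t['frame'],cv2.COLOR_RGB2HSV)
mm=np.zeros(g.shape,np.uint8);mm[175:225,245:295]=(hsv[175:225,245:295,1]>60)
n,l,st,c=cv2.connectedComponentsWithStats(mm)
for i in range(1,n):
    if st[i,4]>20: print(st[i],ray(t,st[i,0]+st[i,2]/2-.5,st[i,1]+st[i,3]/2-.5,85).round())
print('lid',ray(t,144,216,117).round())
P=cloud(t);
E
```

```text
[ 228   50  106  256 3201]
60 228 332 [ 548. -281.] [ 574. -369.] [ 560.9 -325.4] 91.7
72 229 331 [ 538. -285.] [ 564. -372.] [ 551.3 -328.3] 90.7
84 232 328 [ 529. -290.] [ 554. -372.] [ 541.7 -331.1] 86.2
96 236 324 [ 520. -296.] [ 543. -372.] [ 531.8 -334.1] 79.7
108 239 320 [ 511. -301.] [ 532. -372.] [ 521.6 -336.7] 74.1
120 242 317 [ 501. -307.] [ 521. -373.] [ 511.4 -339.7] 69.2
132 244 314 [ 492. -311.] [ 510. -374.] [ 500.9 -342.4] 65.2
144 247 312 [ 482. -317.] [ 499. -375.] [ 490.4 -346. ] 61.1
156 248 310 [ 471. -321.] [ 488. -377.] [ 479.4 -348.8] 58.9
168 248 310 [ 460. -324.] [ 477. -381.] [ 468.4 -352.1] 59.4
180 249 309 [ 449. -328.] [ 465. -383.] [ 457.1 -355.4] 58.1
192 249 308 [ 437. -331.] [ 454. -386.] [ 445.5 -358.4] 57.7
204 250 308 [ 426. -335.] [ 442. -390.] [ 433.9 -362.3] 57.3
216 251 306 [ 414. -339.] [ 430. -392.] [ 421.8 -365.4] 54.9
228 252 305 [ 402. -343.] [ 417. -395.] [ 409.6 -369. ] 53.4
240 254 303 [ 390. -349.] [ 404. -397.] [ 397.2 -372.8] 49.9
252 258 299 [ 378. -356.] [ 391. -397.] [ 384.5 -376.5] 42.2
264 261 295 [ 366. -363.] [ 376. -397.] [ 371.4 -379.9] 35.4
276 267 289 [ 355. -373.] [ 361. -395.] [ 358.1 -383.8] 23.1
288 273 283 [ 343. -383.] [ 346. -393.] [ 344.6 -387.9] 10.6
300 276 280 [ 330. -390.] [ 331. -394.] [ 330.7 -392. ] 4.3
ring end [ 318.4 -395.6   11. ] tips [ 556.6 -284.1   25. ] [ 578.8 -363.6   25. ]
axis yaw 0.2808218 452.96396 -356.567
tool y [ 0.28278237 -0.95917803  0.0034107 ]
[245 175   7   4  21] [668. -35.  85.]
[251 184  15  16 176] [628. -62.  85.]
[272 186  16  16 181] [ 624. -119.   85.]
[259 204  16  16 188] [576. -86.  85.]
lid [557. 229. 117.]
```

Request:
{"op": "move_arm", "data": {
  "rows": [
    [[-7, 0, -40], [0, 0, 0], 0.1],
    [[-7, 0, -85], [0, 0, 0], 0.1],
    [[-7, 0, -130], [0, 0, 0], 0.1],
    [[-7, 0, -170], [0, 0, 0], 0.1],
    [[-7, 0, -200], [0, 0, 0], 0.1],
    [[-7, 0, -218], [0, 0, 0], 0.1],
    [[-7, 0, -228], [0, 0, 0], 0.1],
    [[-7, 0, -228], [0, 0, 0], 0.1],
    [[-7, 0, -228], [0, 0, 0], 0.1]
  ]
}}

```text
clock: 12.18
tcp_pos: [453.7, -354.6, 4.7]
tool_rot: [0.001, 0.989, 0.145, 0.001]
wrist_force: [0.3, 0.7, 0.4]
width: 0.9
grip_force: 0.0
```

Request:
{"op": "move_arm", "data": {
  "rows": [
    [[-1, -2, -3], [0, 0, 0], 0.1],
    [[-1, -2, -6], [0, 0, 0], 0.15],
    [[-1, -2, -6], [0, 0, 0], 0.25],
    [[-1, -2, -6], [0, 0, 0], 0.3],
    [[-1, -2, -6], [0, 0, 0], 0.35],
    [[-1, -2, -6], [0, 0, 0], 0.38],
    [[-1, -2, -6], [0, 0, 0], 0.41],
    [[-1, -2, -6], [0, 0, 0], 0.41],
    [[-1, -2, -6], [0, 0, 0], 0.41]
  ],
  "newtons": 40
}}

```text
clock: 13.3
tcp_pos: [452.7, -356.7, -1.2]
tool_rot: [0.001, 0.989, 0.145, 0.001]
wrist_force: [0.4, 0.7, 6.9]
width: 0.595
grip_force: 10.6
```

Request:
{"op": "move_arm", "data": {
  "rows": [
    [[0, 0, 8], [0, 0, 0], 0.41],
    [[0, 0, 25], [0, 0, 0], 0.41],
    [[0, 0, 55], [0, 0, 0], 0.41],
    [[0, 0, 95], [0, 0, 0], 0.41],
    [[0, 10, 130], [0, 0, 0], 0.41],
    [[0, 45, 150], [0, 0, -0.05], 0.41],
    [[2, 90, 155], [0, 0, -0.11], 0.41],
    [[5, 135, 155], [0, 0, -0.18], 0.41],
    [[8, 180, 155], [0, 0, -0.25], 0.41],
    [[12, 220, 155], [0, 0, -0.31], 0.41],
    [[15, 255, 155], [0, 0, -0.36], 0.41],
    [[17, 278, 155], [0, 0, -0.36], 0.41]
  ]
}}

```text
clock: 14.8
tcp_pos: [468.6, -76.1, 152.9]
tool_rot: [-0.0, 0.999, -0.034, 0.0]
wrist_force: [-0.5, 0.8, -1.0]
width: 0.595
grip_force: 8.3
```

Request:
{"op": "move_arm", "data": {
  "rows": [
    [[0, 0, 0], [0, 0, 0], 0.41],
    [[0, 0, 0], [0, 0, 0], 0.41]
  ]
}}

```text
clock: 15.05
tcp_pos: [468.9, -78.2, 152.7]
tool_rot: [0.0, 0.999, -0.035, 0.0]
wrist_force: [-0.6, 0.4, -1.6]
width: 0.591
grip_force: 8.3
```

```bash
python3 - <<'E'
from h import *
a=cam('wrist');save(a,'w4.png');np.savez('w4.npz',**a)
b=cam('top');np.savez('t4.npz',**b)
from scipy.spatial.transform import Rotation as R
s=read_state();q=s['tool_rot'];m=R.from_quat([q[1],q[2],q[3],q[0]]).as_matrix();print(s['tcp_pos'],m[:,1],s['width'],s['joints'],s['wrist_force'])
E
```

```text
[468.94925847 -78.60339051 152.56734692] [-7.01348309e-02 -9.97537472e-01  3.11257035e-04] 0.5906561185816033 [-3.79792242e-01 -7.95144210e-02  2.12508519e+00 -2.24860994e-04
  1.09562537e+00  1.26129933e+00] [-0.09982508  0.55001987 -0.37108018]
```

View pics/w4.png

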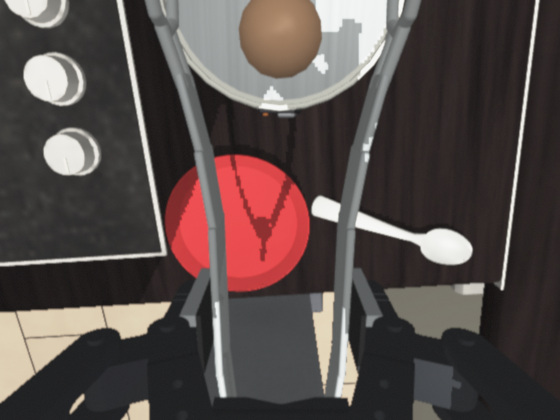

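The wrist view shows the tongs held straight with both arms in the pads. The front egg at (281,35) lies between them, and the switch side of the cooker faces the robot.

```bash
python3 - <<'E'
from h import *
a=dict(np.load('w4.npz'));t=dict(np.load('t4.npz'))
P=cloud(a);z=P[...,2]
m=(z>140)&(z<200);m[300:]=0
for v in range(5,300,40):
    u=np.where(m[v])[0]
    if len(u)<2: continue
    l=u[u<280];r=u[u>=280]
    print(v,P[v,l].mean(0).round(1) if len(l) else '',np.median(P[v,r],0).round(1) if len(r) else '')
for d,n,sl in((a,'w',(slice(0,100),slice(220,340))),(t,'t',(slice(175,225),slice(245,295)))):
    hsv=cv2.cvtColor(d['frame'],cv2.COLOR_RGB2HSV);mm=np.zeros(z.shape,np.uint8);mm[sl]=(hsv[sl][...,1]>60)&(hsv[sl][...,0]<25)
    k,l,st,c=cv2.connectedComponentsWithStats(mm)
    for i in range(1,k):
        if st[i,4]>60:
            x,y,w,h=st[i,:4];print(n,st[i],ray(d,x+w/2-.5,y+h/2-.5,82).round(1));p=cloud(d)[l==i];print('  top pts',p[p[:,2]>p[:,2].max()-4].mean(0).round(1))
# tongs in top view by height
p=cloud(t);mm=(p[...,2]>150)&(p[...,2]<190)&(p[...,0]>520)&(p[...,0]<640)&(abs(p[...,1]+88)<70);q=p[mm];print(len(q),q.mean(0).round(1),q[q[:,1]>-88].mean(0).round(1),q[q[:,1]<-88].mean(0).round(1),q.max(0))
E
```

```text
5 [573.  -50.1 171.6] [ 566.6 -121.3  179.8]
45 [562. -51. 172.] [ 557.2 -118.7  173.4]
85 [550.3 -53.3 170.1] [ 546.1 -114.4  171.7]
125 [537.6 -55.1 169.4] [ 533.8 -110.8  171.9]
165 [524.2 -56.5 169.7] [ 521.3 -107.3  173.4]
205 [510.1 -57.3 170.6] [ 507.5 -104.7  172.7]
245 [495.3 -57.  171.2] [ 493.5 -102.5  174.2]
285 [479.6 -50.4 171.2] [ 477.2 -106.8  174.1]
w [ 239    0   82   78 5288] [573.1 -84.8  82. ]
  top pts [545.5 -83.5 296. ]
t [251 184  15  15 188] [630.  -61.7  82. ]
  top pts [ 527.3 -125.4 1222.3]
t [272 186  16  16 188] [ 624.4 -119.1   82. ]
  top pts [ 622.1 -119.6  102.8]
t [260 204  15  16 191] [575.9 -86.8  82. ]
  top pts [576.  -88.6 102.7]
99 [557.3 -83.7 172.8] [557.9 -53.7 171.1] [ 556.5 -119.8  174.9] [592.38578806 -49.96954193 186.38633989]
```

Request:
{"op": "move_arm", "data": {
  "rows": [
    [[2, 0, -15], [0, 0, 0], 0.41],
    [[2, 0, -35], [0, 0, 0], 0.41],
    [[2, 0, -55], [0, 0, 0], 0.41],
    [[2, 0, -70], [0, 0, 0], 0.41],
    [[2, 0, -80], [0, 0, 0], 0.41],
    [[2, 0, -85], [0, 0, 0], 0.41],
    [[2, 0, -85], [0, 0, 0], 0.41],
    [[2, 0, -85], [0, 0, 0], 0.41]
  ]
}}

```text
clock: 16.15
tcp_pos: [471.5, -78.0, 68.0]
tool_rot: [0.0, 0.999, -0.035, 0.001]
wrist_force: [0.0, 0.2, -1.4]
width: 0.591
grip_force: 8.3
```

```bash
python3 - <<'E'
from h import *
s=read_state();print(s['tcp_pos'],s['wrist_force'],s['width'])
t=cam('top');b=cam('scene')
A=cv2.resize(t['frame'][165:265,220:320],(400,400),interpolation=2);B=cv2.resize(b['frame'][150:250,230:330],(400,400),interpolation=2)
cv2.imwrite('pics/c5.png',np.hstack([A,B])[:,:,::-1])
E
```

```text
[471.49980826 -77.9955686   67.98460081] [ 0.04009955  0.19378905 -1.41012907] 0.59079166011624
```

View pics/c5.png

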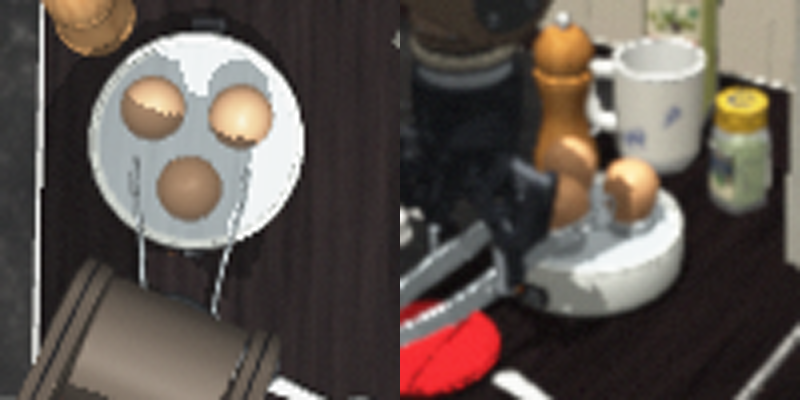

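The crop shows the jaw loops either side of the front egg at (190,188), with tips near (137,153) and (250,160), and both clear of the other eggs. The loops may be a few mm too far ahead, so I'll check with depth.

```bash
python3 - <<'E'
from h import *
t=cam('top');p=cloud(t);r=np.hypot(p[...,0]-575.5,p[...,1]+86.5)
for nm,s in(('L',1),('R',-1)):
    y=s*(p[...,1]+86.5)
    q=p[(p[...,2]>64)&(p[...,2]<105)&(y>25)&(y<46)&(p[...,0]>540)&(p[...,0]<602)]
    print(nm,len(q)); print(q[np.argsort(-q[:,0])][:14].round(0).tolist())
e=p[(r<20)&(p[...,2]>92)&(p[...,2]<106)];print('egg',len(e),e.mean(0),(e.min(0)+e.max(0))/2)
E
```

```text
L 38
[[592.0, -52.0, 89.0], [592.0, -50.0, 92.0], [590.0, -52.0, 77.0], [589.0, -50.0, 93.0], [587.0, -52.0, 76.0], [586.0, -50.0, 95.0], [585.0, -51.0, 72.0], [584.0, -50.0, 97.0], [582.0, -52.0, 73.0], [581.0, -51.0, 103.0], [579.0, -52.0, 78.0], [578.0, -51.0, 98.0], [577.0, -52.0, 75.0], [576.0, -51.0, 97.0]]
R 31
[[602.0, -121.0, 81.0], [588.0, -126.0, 87.0], [588.0, -124.0, 87.0], [585.0, -126.0, 94.0], [585.0, -124.0, 95.0], [583.0, -124.0, 93.0], [580.0, -124.0, 100.0], [577.0, -124.0, 100.0], [575.0, -124.0, 95.0], [575.0, -121.0, 98.0], [572.0, -121.0, 96.0], [572.0, -124.0, 98.0], [569.0, -124.0, 94.0], [569.0, -122.0, 97.0]]
egg 140 [574.89358553 -87.18638088  98.35524769] [575.39958498 -86.01218905  98.05182994]
```

Request:
{"op": "move_arm", "data": {
  "rows": [
    [[-1, 1, -1], [0, 0, 0], 0.44],
    [[-1, 1, -1], [0, 0, 0], 0.47],
    [[-1, 1, -1], [0, 0, 0], 0.5],
    [[-1, 1, -1], [0, 0, 0], 0.53],
    [[-1, 1, -1], [0, 0, 0], 0.55],
    [[-1, 1, -1], [0, 0, 0], 0.57],
    [[-1, 1, -1], [0, 0, 0], 0.59],
    [[-1, 1, -1], [0, 0, 0], 0.61],
    [[-1, 1, -1], [0, 0, 0], 0.64],
    [[-1, 1, -1], [0, 0, 0], 0.64],
    [[-1, 1, -1], [0, 0, 0], 0.64]
  ],
  "newtons": 25
}}

```text
clock: 17.68
tcp_pos: [470.0, -76.9, 66.4]
tool_rot: [0.0, 0.999, -0.035, 0.0]
wrist_force: [-0.4, -0.6, 0.2]
width: 0.423
grip_force: 25.0
```

Request:
{"op": "move_arm", "data": {
  "rows": [
    [[0, 0, 2], [0, 0, 0], 0.64],
    [[0, 0, 6], [0, 0, 0], 0.64],
    [[0, 0, 12], [0, 0, 0], 0.64],
    [[0, 0, 20], [0, 0, 0], 0.64],
    [[0, 0, 30], [0, 0, 0], 0.64],
    [[0, 0, 42], [0, 0, 0], 0.64],
    [[0, 0, 55], [0, 0, 0], 0.64],
    [[0, 0, 68], [0, 0, 0], 0.64],
    [[0, 0, 80], [0, 0, 0], 0.64],
    [[0, 0, 88], [0, 0, 0], 0.64],
    [[0, 0, 90], [0, 0, 0], 0.64],
    [[0, 0, 90], [0, 0, 0], 0.64]
  ]
}}

```text
clock: 19.18
tcp_pos: [469.8, -76.8, 156.1]
tool_rot: [-0.0, 0.999, -0.035, -0.0]
wrist_force: [0.0, 0.2, -1.7]
width: 0.419
grip_force: 25.1
```

Request:
{"op": "move_arm", "data": {
  "rows": [
    [[0, 0, 0], [0, 0, 0], 0.64],
    [[0, 0, 0], [0, 0, 0], 0.64],
    [[0, 0, 0], [0, 0, 0], 0.64],
    [[0, 0, 0], [0, 0, 0], 0.64]
  ]
}}

```text
clock: 19.68
tcp_pos: [469.9, -76.8, 156.2]
tool_rot: [-0.0, 0.999, -0.035, -0.0]
wrist_force: [-0.4, -0.1, -1.4]
width: 0.418
grip_force: 25.1
```

```bash
python3 - <<'E'
from h import *
s=read_state();print(s['tcp_pos'],s['wrist_force'],s['width'],s['clock'])
t=cam('top');b=cam('scene')
A=cv2.resize(t['frame'][165:265,125:325],(800,400),interpolation=2);B=cv2.resize(b['frame'][130:250,200:330],(433,400),interpolation=2)
cv2.imwrite('pics/c6.png',np.hstack([A[:,433:],B])[:,:,::-1])
p=cloud(t);r=np.hypot(p[...,0]-575,p[...,1]+86);e=p[(r<18)];print('egg z',np.percentile(e[:,2],[5,50,95]),e[e[:,2]>150].mean(0))
print('lid',p[216,144])
E
```

```text
[469.87929759 -76.80173365 156.19528681] [-0.38900184 -0.12328761 -1.38490223] 0.41824577612391267 19.675
egg z [180.25090654 186.11913899 191.48558373] [574.80078236 -86.09407502 186.19469156]
lid [556.65227118 229.67376914 115.60338381]
```

View pics/c6.png

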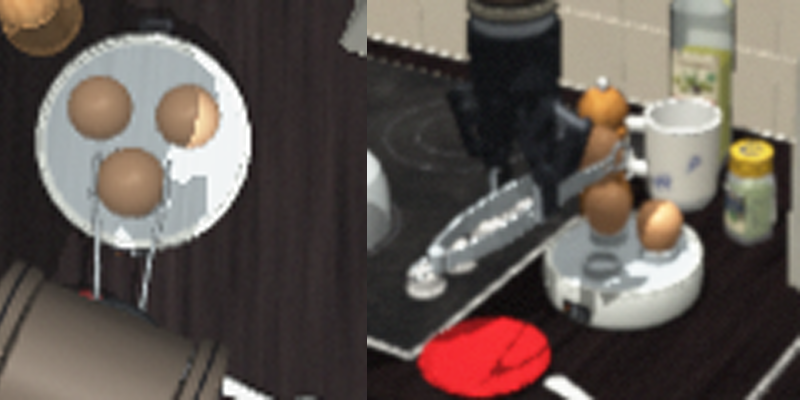

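The egg hangs in the tongs with its top at about z = 190. Its cup is empty below it, and the other two eggs are still in their cups.

```bash
python3 -c "
from station import *
print(hand_in())"
```

```text
the job is handed in; nothing more can be done
None
```

The lid is rim down on the front right ring, the front egg is held still in the tongs about 90 mm above its cup with the other two eggs still in theirs, and the job is handed in at about 20 s.

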